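# Fit the blue sleeve on the blue spigot of the extraction manifold

### The arm

A 6-joint arm with a two-finger parallel gripper is mounted at the origin on a cart in front of the work surface, level with it; the furniture and walls round the work are solid. World frame = base frame: x ahead of the robot, y to its left, z up, the work surface at z = 0. Lengths are in mm, angles in rad, forces in N, time in s.
With the tool pointing down it reaches from about 300 to 775 mm from the base axis. Payload 14.6 kg.
Tool frame: the origin (TCP) lies at the very end of the fingers, on their centre line; the grasp point (between the pads) lies 19 mm behind it (arm.hold_point_z is the distance from the TCP to the grasp point, in mm); z points along the fingers, y is the direction in which the jaws open and shut (so a half turn about z gives the same grasp; the last joint's range is limited). The gripper opens to 94 mm and grips with 3 to 60 N. Pads are 16 mm wide; open, the fingers measure 119 mm over their backs; the gripper's body (75 mm by 177 mm) begins 78 mm behind the grasp point.
Start: joints at [1.281, 0.3, 1.521, -0, 1.321, -0.067], TCP at [121.527, 536.396, 205.446] pointing down, gripper open.
Joint ranges: [-3.03, 3.03], [-0.79, 2.21], [0.23, 2.52], [-1.04, 4.18], [0, 3.07], [-2.55, 2.55]. Speed limits (rad/s): [2.22, 2.22, 2.57, 3.14, 3.14, 3.14].

### API

Orientations are given as a unit quaternion [x, y, z, w].
In Python, from cell import arm gives the robot as it stands. The module is installed in compiled form; this text tells all that it offers.
- The arm moves only by the shell command python3 -m crank 'ROWS' [FORCE]. ROWS is JSON, one flat list of numbers, 7 for each row, row after row: the finger opening in mm, from 0 to 94, then the shift along the tool's x, y, z in mm, then the turn, a rotation vector about the tool's x, y, z in degrees. A call has 1 to 12 rows; each row is the pose to reach, as a shift and turn from the pose measured when the call began, along the tool's axes at that moment; what a row does not reach only later rows make up. A row lasts 1/12 s, in which the tool goes at most 41.7 mm and 7.16 degrees, less where a joint would pass 70% of its speed; a pose out of reach is approached as far as the arm can. A call with a gripper value outside its range is refused whole. The fingers move at their own pace and stop on an object; FORCE is the grip in N (left out, the last holds). Time passes only in rows, so rows that repeat a pose let the fingers close. It gives the time, the measured TCP pose, the force and the opening at its end, in the units of the state.
- arm.observe(): the state, without advancing time (a new reading comes with each control period).
- arm.camera(name): name is "side" or "top"; returns the picture (384x512x3 uint8, red, green, blue); there is no depth.
- arm.camera_params(name): a dict with "camera_matrix" (3x3 intrinsics, pixels), "T" (4x4, takes a point from camera to world coordinates). Camera axes: x right, y up, looking along -z (the intrinsics and any distortion apply to the point x, -y, -z); pixel columns grow to the right and rows downward; lengths in mm; the calibration is good to about 2 mm. A picture is of the moment at which its call begins. camera_params takes no time and is no camera call.
- arm.sign_off(): hands the job in, once; it reports no verdict.
The state is a dict: "time": time; "joints": joint angles; "dq": joint speeds; "effort": joint torques, N m; "tool_pos": TCP position; "ee_rot": TCP orientation; "ft_force": force on the tool from outside, world axes, zero at the start; "torque": the same for the moment, N m; "gripper_width": opening from 0.0 (shut) to 1.0 (fully open).
Only numpy, scipy, OpenCV 4.12 (cv2) and the standard library are available. Lean on these libraries where they do the work, as an engineer would, in place of code of your own. Each camera call takes 0.05 s, during which the arm holds its last target. There are 200 camera calls.

### The job

Take the blue extraction sleeve and push it down over the spigot with the blue flange on the grey manifold, until it stands upright and fully home on that flange; only then let go of it. Leave the orange sleeve where it stands.

Things in the scene. Friction and masses are not known exactly. Their poses are not given: they have to be found in the camera images.
- blue_sleeve: Loose rigid blue plastic tube with a thin black band near each end, open at both ends, standing upright on the bench: 52 mm outside diameter, 44 mm bore, 4 mm wall, 110 mm long, about 0.12 kg. Plain and the same both ways up. Origin: on the tube's axis at its lower end; z along the axis, upward. Grip it from above by the outside of its upper part, in any direction.
- blue_spigot (a point): Centre of the upper face of the blue flange (68 mm disc), 40 mm above the bench, at the foot of its spigot; z up. The spigot is a fixed aluminium post, 30 mm diameter, 40 mm tall, its top 13 mm tapering to 10 mm diameter; tip 80 mm above the bench. The sleeve goes over it with 7 mm to spare all round. Fully home, the sleeve's lower end rests on the flange, its origin at this point.
- manifold: Fixed light grey extraction box, 90 x 240 x 36 mm, with two upright spigots of the same shape: the blue-flange one at y = +70 mm, the orange-flange one at y = -70 mm in its own frame. Stands on the bench turned any way. An outlet stub sticks out 17 mm at its +y end. Origin: centre of the underside; y along its length, z up.
- orange_sleeve: Loose orange tube of the same size and shape as the blue sleeve, standing upright on the bench; to be left alone. Origin: on its axis at its lower end; z up.
There are look-alikes about, which are no part of the job. There is more than one size of the blue_sleeve; the job needs the middle-sized.

How it is judged (in metres and radians):
On the way:
1. the blue sleeve, still held in the fingers, is down over the blue-flange spigot, its lower end within 12 mm of the flange (horizontal distance between blue_sleeve and blue_spigot below 0.014 m and z of blue_sleeve in the frame of blue_spigot below 0.012 m and contact force between the fingers and blue_sleeve above 0.5 N), for 0.1 s.
At the end, for the whole second after the job is handed in: The blue sleeve stands on the blue-flange spigot: its lower end within 12 mm of the spigot's axis and within 10 mm of the flange's upper face, upright within 10 degrees, at rest and released; the orange sleeve is within 30 mm of where it stood (horizontal distance between blue_sleeve and blue_spigot below 0.012 m and z of blue_sleeve in the frame of blue_spigot between -0.01 and 0.01 m and angle between blue_sleeve's own z axis and vertical below 0.175 rad and linear speed of blue_sleeve below 0.02 m/s and distance of orange_sleeve from where it was at the start of the episode below 0.03 m); the robot touches nothing.
It fails at once if the orange sleeve is moved by more than 30 mm or tipped by more than 20 degrees (distance of orange_sleeve from where it was at the start of the episode above 0.03 m or angle between orange_sleeve's own z axis and vertical above 0.35 rad).
It also fails if it takes over 43 s, if anything falls off the work surface, if the arm or the gripper's body presses on something with over 40 N, if the wrist force passes 120 N, or if a joint passes its speed limit or range.

## Working session

There is one attempt and no reset: what is moved stays moved. The work goes in short steps, Python scripts to look and compute and a shell command to move; the robot and the scene stay as the last step left them, time stands still between calls to the robot, and variables do not carry over. Pictures are saved under pics/ and viewed, about 8 in all and at most 12, crops included, and the job is handed in when it is done.

```bash
mkdir -p pics; python3 - <<'E'
from cell import arm
import cv2
s=arm.observe();print(s)
for n in("side","top"):
    cv2.imwrite(f"pics/{n}0.png",arm.camera(n)[:,:,::-1]);p=arm.camera_params(n);print(n,p)
E
```

```text
{'time': 0.0, 'joints': array([ 1.28142103e+00,  3.00456635e-01,  1.52160514e+00, -9.33921471e-06,
        1.32067992e+00, -6.65932523e-02]), 'dq': array([-9.52917658e-04,  1.27881915e-03, -5.17087674e-05, -1.31255142e-03,
        3.12568454e-04, -1.50823182e-03]), 'effort': array([-3.65784181e-03, -5.31797254e+01, -3.52743888e+01,  7.06721703e-02,
        2.42871634e-02,  1.84582700e-05]), 'tool_pos': array([121.44411823, 536.15000006, 204.88408316]), 'ee_rot': array([ 1.11159638e-01,  9.93802397e-01, -5.66244116e-04, -9.72641674e-05]), 'ft_force': array([-0.77147356,  0.06878048, -0.93425195]), 'torque': array([-0.00548763,  0.04069933,  0.02433913]), 'gripper_width': 0.9994285771963142}
side {'camera_matrix': array([[493.45386698,   0.        , 256.95956678],
       [  0.        , 493.45386698, 192.77677496],
       [  0.        ,   0.        ,   1.        ]]), 'T': array([[ 9.75075895e-01,  1.02564353e-01, -1.96742348e-01,
         1.79330189e+02],
       [-2.20633685e-01,  5.41772123e-01, -8.11051012e-01,
        -9.90388307e+02],
       [ 2.34045971e-02,  8.34244281e-01,  5.50898089e-01,
         7.28061183e+02],
       [ 0.00000000e+00,  0.00000000e+00,  0.00000000e+00,
         1.00000000e+00]])}
top {'camera_matrix': array([[409.07142234,   0.        , 248.95314305],
       [  0.        , 409.07142234, 193.53288752],
       [  0.        ,   0.        ,   1.        ]]), 'T': array([[-2.90774685e-02,  9.98906639e-01, -3.66063741e-02,
         3.67929704e+02],
       [-9.99568843e-01, -2.92071214e-02, -3.01193256e-03,
        -2.17053445e+01],
       [-4.07780624e-03,  3.65030116e-02,  9.99325223e-01,
         1.16462868e+03],
       [ 0.00000000e+00,  0.00000000e+00,  0.00000000e+00,
         1.00000000e+00]])}
```

View pics/side0.png

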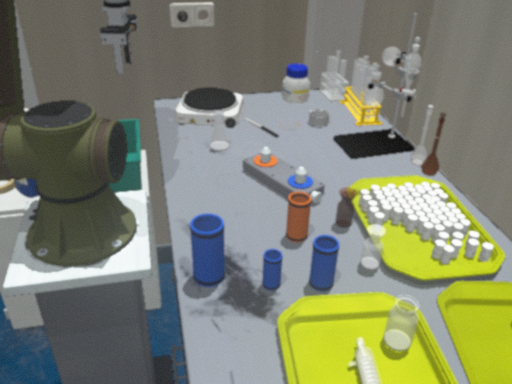

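View pics/top0.png

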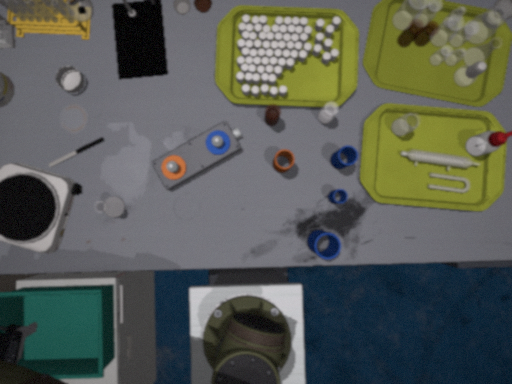

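The middle-sized blue sleeve is at top (345,157) and side (323,262). The blue flange is at top (218,142) and side (300,180), and the orange sleeve is at top (284,160). I'll fit silhouettes to get their positions.

```bash
cat > h.py <<'E'
from cell import arm
import cv2, numpy as np
from scipy.optimize import minimize
def proj(P,n):
    p=arm.camera_params(n);T=p["T"];c=(np.atleast_2d(P)-T[:3,3])@T[:3,:3];c=c*[1,-1,-1]
    q=c@p["camera_matrix"].T;return q[:,:2]/q[:,2:]
def unproj(uv,n,z):
    p=arm.camera_params(n);T=p["T"];d=np.linalg.inv(p["camera_matrix"])@[uv[0],uv[1],1]
    d=T[:3,:3]@(d*[1,-1,-1]);o=T[:3,3];return o+d*(z-o[2])/d[2]
def mask(im,col):
    h=cv2.cvtColor(im,cv2.COLOR_RGB2HSV)
    lo,hi=((100,110,40),(130,255,255)) if col=="b" else ((3,120,80),(14,255,255))
    return cv2.inRange(h,lo,hi)
def blob(im,col,uv,r=0):
    m=cv2.morphologyEx(mask(im,col),cv2.MORPH_CLOSE,np.ones((3,3)))
    n,l,s,c=cv2.connectedComponentsWithStats(m)
    k=1+np.argmin([np.hypot(*(c[i]-uv))+(1e3 if s[i,4]<25 else 0) for i in range(1,n)])
    pts=np.argwhere(l==k)[:,::-1].astype(np.int32)
    return cv2.convexHull(pts),s[k],c[k]
S=8
def hullmask(pts):
    m=np.zeros((384*S//2,512*S//2),np.uint8);cv2.fillConvexPoly(m,np.round((pts+.5)*S/2).astype(np.int32),1);return m
def fit(obs,circ,x0):
    """obs {cam:hull}, circ [(z,r)]"""
    a=np.linspace(0,2*np.pi,40)
    M={n:cv2.dilate(hullmask(h.reshape(-1,2).astype(float)),np.ones((5,5))) for n,h in obs.items()}
    def f(x):
        e=0
        for n in M:
            P=np.vstack([np.c_[x[0]+r*np.cos(a),x[1]+r*np.sin(a),0*a+z] for z,r in circ])
            g=hullmask(cv2.convexHull(proj(P,n).astype(np.float32)).reshape(-1,2))
            e+=1-(g&M[n]).sum()/(g|M[n]).sum()
        return e
    r=minimize(f,x0,method="Nelder-Mead",options=dict(initial_simplex=np.array(x0)+[[0,0],[12,0],[0,12]],xatol=.2,fatol=1e-4))
    return r.x.round(1),round(r.fun,3)
E
cat > m.py <<'E'
from h import *
I={n:arm.camera(n) for n in("top","side")}
tube=[(0,26),(110,26)]; fl=[(36,34),(40,34)]
for nm,c,t,s,ci,z in(("blue","b",(345,157),(323,262),tube,60),("orange","o",(284,160),(298,216),tube,60),("bflange","b",(218,142),(300,182),fl,40),("oflange","o",(174,167),(265,160),fl,40)):
    o={"top":blob(I["top"],c,t),"side":blob(I["side"],c,s)}
    print(nm,{k:(v[1].tolist()) for k,v in o.items()})
    for ks in(("top",),("side",),("top","side")):
        print(ks,*fit({k:o[k][0] for k in ks},ci,unproj(t,"top",z)[:2]))
E
python3 m.py
```

```text
blue {'top': [331, 146, 27, 23, 396], 'side': [311, 235, 28, 53, 1155]}
('top',) [ 499.1 -277.3] 0.062
('side',) [ 500.  -270.5] 0.099
('top', 'side') [ 498.3 -276.5] 0.186
orange {'top': [274, 150, 20, 20, 145], 'side': [287, 192, 24, 47, 887]}
('top',) [ 493.5 -112.2] 0.166
('side',) [ 493. -106.] 0.101
('top', 'side') [ 492.3 -111.8] 0.298
bflange {'top': [206, 131, 24, 24, 340], 'side': [288, 175, 25, 13, 181]}
('top',) [554.1  64.5] 0.026
('side',) [550.4  61.7] 0.09
('top', 'side') [553.   63.5] 0.201
oflange {'top': [162, 155, 24, 24, 332], 'side': [254, 156, 23, 11, 141]}
('top',) [488.8 188.2] 0.03
('side',) [484.9 184.4] 0.124
('top', 'side') [488.2 187.7] 0.253
```

```bash
cat > s.py <<'E'
import sys,json,numpy as np
from cell import arm
from scipy.spatial.transform import Rotation as Ro
s=arm.observe();R=Ro.from_quat(s["ee_rot"])
print("t",round(s["time"],2),"pos",s["tool_pos"].round(1),"w",round(s["gripper_width"]*94,1),"F",s["ft_force"].round(1),"q",s["joints"].round(2),"\nR",R.as_matrix().round(3).tolist())
for a in sys.argv[1:]:
    print(a,(R.inv().apply(np.array(json.loads(a))-s["tool_pos"])).round(1))
E
python3 s.py [450,330,240] [540,0,240] [499,-277,210]
```

```text
t 0.2 pos [121.5 536.3 205.1] w 94.1 F [-0.5 -0.9  0. ] q [ 1.28  0.3   1.52  0.    1.32 -0.07] 
R [[-0.975, 0.221, -0.0], [0.221, 0.975, -0.001], [0.0, -0.001, -1.0]]
[450,330,240] [-366.  -128.6  -34.8]
[540,0,240] [-526.7 -430.5  -34.6]
[499,-277,210] [-547.9 -709.7   -4.4]
```

```bash
python3 -m crank '[94,-366,-128,-35,0,0,0, 94,-366,-128,-35,0,0,0, 94,-366,-128,-35,0,0,0, 94,-366,-128,-35,0,0,0, 94,-366,-128,-35,0,0,0, 94,-366,-128,-35,0,0,0, 94,-366,-128,-35,0,0,0, 94,-366,-128,-35,0,0,0, 94,-366,-128,-35,0,0,0, 94,-366,-128,-35,0,0,0, 94,-526,-430,-35,0,0,0, 94,-526,-430,-35,0,0,0]' 20; python3 s.py [540,0,240] [499,-277,220]
```

```text
time: 1.2
tool_pos: [472.0, 249.4, 239.5]
ee_rot: [0.11, 0.994, -0.001, -0.001]
ft_force: [0.5, -0.2, -0.6]
gripper_width: 1.0
t 1.2 pos [472.  249.4 239.5] w 94.0 F [ 0.5 -0.2 -0.6] q [ 0.42  0.24  1.52 -0.    1.39 -0.93] 
R [[-0.976, 0.22, -0.001], [0.22, 0.976, -0.001], [0.001, -0.001, -1.0]]
[540,0,240] [-121.1 -228.4   -0.3]
[499,-277,220] [-141.9 -507.6   20. ]
```

```bash
python3 -m crank '[94,-121,-228,0,0,0,0, 94,-121,-228,0,0,0,0, 94,-121,-228,0,0,0,0, 94,-121,-228,0,0,0,0, 94,-121,-228,0,0,0,0, 94,-142,-507,20,0,0,0, 94,-142,-507,20,0,0,0, 94,-142,-507,20,0,0,0, 94,-142,-507,20,0,0,0, 94,-142,-507,20,0,0,0, 94,-142,-507,20,0,0,0, 94,-142,-507,20,0,0,0]'; python3 -m crank '[94,0,0,0,0,0,0]'; python3 s.py [499,-277,160] [499,-277,70]
python3 - <<'E'
from h import *
a=arm.camera("top");b=arm.camera("side")
c=np.hstack([cv2.resize(a[80:240,230:430],(400,320)),cv2.resize(b[130:290,220:420],(400,320))])
cv2.imwrite("pics/p1.png",c[:,:,::-1])
E
```

```text
time: 2.2
tool_pos: [501.7, -242.5, 222.0]
ee_rot: [0.11, 0.994, -0.0, -0.001]
ft_force: [0.9, 0.6, 0.6]
gripper_width: 1.001
time: 2.28
tool_pos: [500.3, -247.5, 220.9]
ee_rot: [0.113, 0.994, -0.001, -0.001]
ft_force: [0.2, -0.3, -0.6]
gripper_width: 1.002
t 2.28 pos [ 500.3 -247.5  220.9] w 94.2 F [ 0.2 -0.3 -0.6] q [-0.52  0.31  1.47 -0.    1.36 -1.87] 
R [[-0.975, 0.224, -0.003], [0.224, 0.975, -0.001], [0.002, -0.002, -1.0]]
[499,-277,160] [ -5.4 -28.9  61. ]
[499,-277,70] [ -5.6 -28.8 151. ]
```

View pics/p1.png

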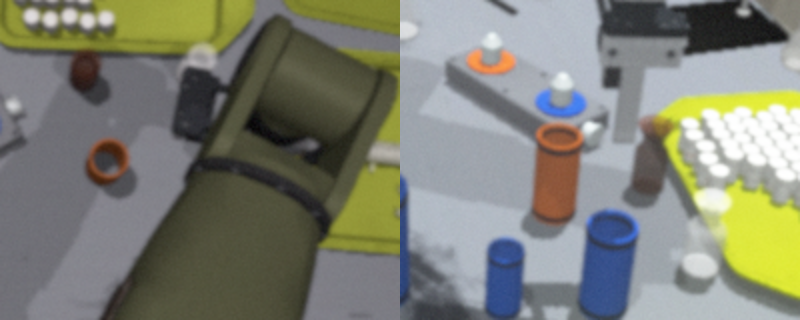

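```bash
python3 -m crank '[94,-5,-27,30,0,0,0, 94,-5,-27,61,0,0,0, 94,-5,-27,61,0,0,0, 94,-5,-27,61,0,0,0, 94,-5,-27,61,0,0,0]'; python3 s.py [499,-275,70]
python3 - <<'E'
from h import *
b=arm.camera("side");s=arm.observe()
print(proj(s["tool_pos"],"side"),proj([499,-275,110],"side"))
cv2.imwrite("pics/p2.png",cv2.resize(b[150:310,240:440],(600,480),interpolation=cv2.INTER_CUBIC)[:,:,::-1])
E
```

```text
time: 2.8
tool_pos: [501.0, -269.7, 162.4]
ee_rot: [0.111, 0.994, -0.0, -0.0]
ft_force: [-0.3, -1.0, 0.6]
gripper_width: 1.006
t 2.8 pos [ 501.  -269.7  162.4] w 94.5 F [-0.3 -1.   0.6] q [-0.56  0.38  1.52 -0.    1.24 -1.91] 
R [[-0.975, 0.22, -0.0], [0.22, 0.975, -0.001], [0.0, -0.001, -1.0]]
[499,-275,70] [ 0.7 -5.5 92.4]
[[329.77501312 217.63656669]] [[326.89316623 240.56196157]]
```

View pics/p2.png

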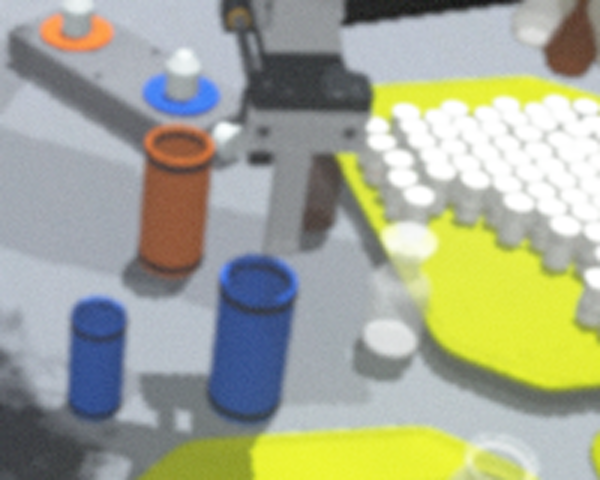

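```bash
python3 - <<'E'
from h import *
from scipy.spatial.transform import Rotation as Ro
s=arm.observe();R=Ro.from_quat(s["ee_rot"])
for x in(-8,8):
  for y in(-59,-47,47,59): print(x,y,((proj(s["tool_pos"]+R.apply([x,y,0]),"side")[0]-[240,150])*3).round())
E
```

```text
-8 -59 [294. 260.]
-8 -47 [292. 248.]
-8 47 [273. 162.]
-8 59 [270. 152.]
8 -59 [268. 260.]
8 -47 [266. 247.]
8 47 [249. 161.]
8 59 [247. 151.]
```

```bash
python3 -m crank '[94,1,-8,30,0,0,0, 94,1,-8,60,0,0,0, 94,1,-8,92,0,0,0, 94,1,-8,92,0,0,0, 94,1,-8,92,0,0,0, 94,1,-8,92,0,0,0]' 20;  python3 -m crank '[45,0,0,0,0,0,0,45,0,0,0,0,0,0,45,0,0,0,0,0,0,45,0,0,0,0,0,0,45,0,0,0,0,0,0,45,0,0,0,0,0,0,45,0,0,0,0,0,0,45,0,0,0,0,0,0,45,0,0,0,0,0,0,45,0,0,0,0,0,0]' 20; python3 s.py
```

```text
time: 3.35
tool_pos: [499.6, -278.0, 73.5]
ee_rot: [0.111, 0.994, -0.001, 0.002]
ft_force: [0.5, -0.2, -0.0]
gripper_width: 0.999
time: 4.18
tool_pos: [499.6, -277.9, 73.5]
ee_rot: [0.111, 0.994, -0.001, 0.002]
ft_force: [0.9, -1.0, -0.8]
gripper_width: 0.543
t 4.18 pos [ 499.6 -277.9   73.5] w 51.0 F [ 0.9 -1.  -0.8] q [-0.57  0.48  1.59 -0.    1.06 -1.92] 
R [[-0.976, 0.22, 0.003], [0.22, 0.976, -0.003], [-0.004, -0.002, -1.0]]
```

```bash
python3 -m crank '[45,0,0,-20,0,0,0, 45,0,0,-50,0,0,0, 45,0,0,-90,0,0,0, 45,0,0,-130,0,0,0, 45,0,0,-160,0,0,0, 45,0,0,-160,0,0,0, 45,0,0,-160,0,0,0]' 30; python3 s.py [553,64,235]
python3 - <<'E'
from h import *
b=arm.camera("side");s=arm.observe()
print(s["tool_pos"])
cv2.imwrite("pics/p3.png",cv2.resize(b[110:310,220:440],(660,600),interpolation=cv2.INTER_CUBIC)[:,:,::-1])
E
```

```text
time: 4.77
tool_pos: [499.5, -277.6, 234.7]
ee_rot: [0.111, 0.994, -0.002, 0.003]
ft_force: [0.3, -0.2, -1.9]
gripper_width: 0.54
t 4.77 pos [ 499.5 -277.6  234.7] w 50.8 F [ 0.3 -0.2 -1.9] q [-0.57  0.32  1.42 -0.    1.39 -1.92] 
R [[-0.976, 0.22, 0.005], [0.22, 0.976, -0.005], [-0.006, -0.003, -1.0]]
[553,64,235] [ 22.9 345.1  -1.6]
[ 498.96129263 -277.31637466  232.90222032]
```

View pics/p3.png

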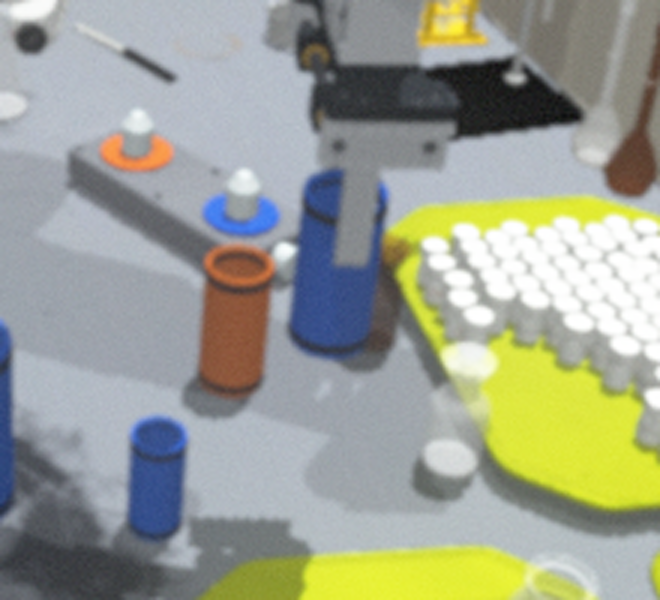

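The sleeve is lifted, upright and centred in the fingers. The orange sleeve hasn't moved. Next I carry it over the blue flange.

```bash
python3 -m crank '[45,2,30,-2,0,0,0, 45,4,60,-2,0,0,0, 45,6,95,-2,0,0,0, 45,9,130,-2,0,0,0, 45,11,165,-2,0,0,0, 45,13,200,-2,0,0,0, 45,16,235,-2,0,0,0, 45,18,270,-2,0,0,0, 45,20,305,-2,0,0,0, 45,22,330,-2,0,0,0, 45,23,345,-2,0,0,0, 45,23,345,-2,0,0,0]' 30; python3 -m crank '[45,0,0,0,0,0,0,45,0,0,0,0,0,0]'; python3 s.py [553,64,175] [553,64,115]
python3 - <<'E'
from h import *
b=arm.camera("side")
cv2.imwrite("pics/p4.png",cv2.resize(b[70:230,220:400],(675,600),interpolation=cv2.INTER_CUBIC)[:,:,::-1])
t=arm.camera("top")
cv2.imwrite("pics/p4t.png",cv2.resize(t[90:250,130:330],(600,480),interpolation=cv2.INTER_CUBIC)[:,:,::-1])
p=arm.observe()["tool_pos"]-[0,0,73.5]
print(proj(p,"side"),proj([553,64,40],"side"),proj(p,"top"))
E
```

```text
time: 5.82
tool_pos: [551.8, 66.9, 231.9]
ee_rot: [0.109, 0.994, -0.001, -0.0]
ft_force: [-0.1, -0.3, -0.4]
gripper_width: 0.541
time: 5.98
tool_pos: [551.3, 66.4, 230.4]
ee_rot: [0.109, 0.994, -0.002, -0.001]
ft_force: [-0.0, -0.0, -1.3]
gripper_width: 0.541
t 5.98 pos [551.3  66.4 230.4] w 50.9 F [-0.  -0.  -1.3] q [ 0.06  0.3   1.47 -0.    1.38 -1.3 ] 
R [[-0.976, 0.217, -0.003], [0.217, 0.976, -0.003], [0.002, -0.004, -1.0]]
[553,64,175] [-2.3 -1.8 55.4]
[553,64,115] [ -2.5  -1.6 115.4]
[[303.20362857 139.35591629]] [[300.58678825 179.36162001]] [[213.07696682 135.3229052 ]]
```

View pics/p4.png

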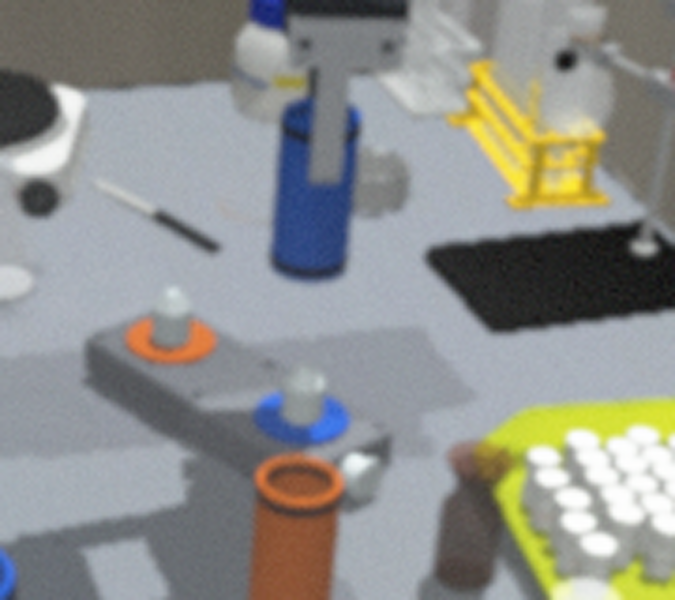

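```bash
python3 -m crank '[45,-1,-3,20,0,0,0, 45,-1,-3,40,0,0,0, 45,-1,-3,60,0,0,0, 45,-1,-3,60,0,0,0, 45,-1,-3,60,0,0,0, 45,-1,-3,60,0,0,0]' 30; python3 s.py [551.5,63,115]
python3 - <<'E'
from h import *
b=arm.camera("side")
cv2.imwrite("pics/p5.png",cv2.resize(b[100:220,230:380],(750,600),interpolation=cv2.INTER_CUBIC)[:,:,::-1])
p=arm.observe()["tool_pos"]-[0,0,73.5]
f=lambda P:((proj(P,"side")[0]-[230,100])*5).round()
print(f(p),f([551.5,63,40]),f([551.5,63,80]))
E
```

```text
time: 6.58
tool_pos: [552.3, 62.2, 172.5]
ee_rot: [0.11, 0.994, -0.001, 0.0]
ft_force: [-0.0, -0.1, -0.3]
gripper_width: 0.542
t 6.58 pos [552.3  62.2 172.5] w 51.0 F [-0.  -0.1 -0.3] q [ 0.05  0.34  1.54 -0.    1.26 -1.3 ] 
R [[-0.976, 0.219, -0.0], [0.219, 0.976, -0.003], [-0.0, -0.003, -1.0]]
[551.5,63,115] [ 1.   0.7 57.5]
[361. 301.] [351. 398.] [356. 333.]
```

View pics/p5.png

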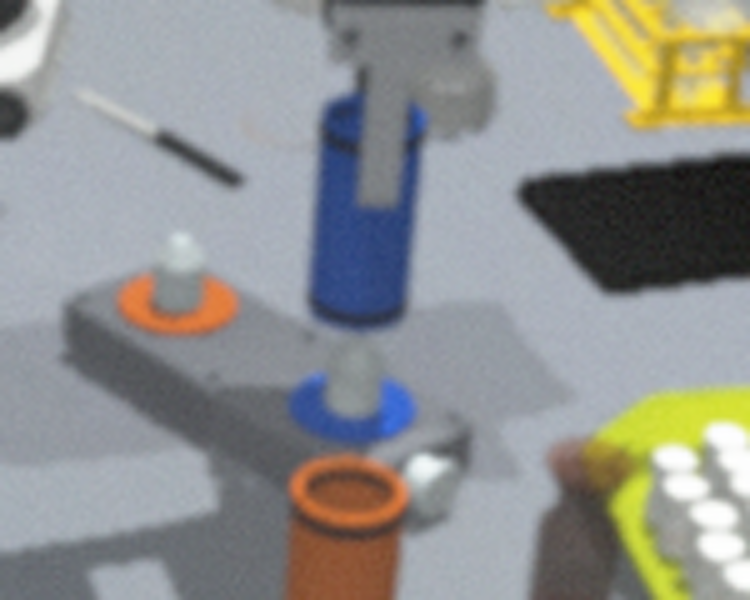

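```bash
python3 -m crank '[45,-1,1,10,0,0,0, 45,-1,1,20,0,0,0, 45,-1,1,30,0,0,0, 45,-1,1,40,0,0,0, 45,-1,1,45,0,0,0, 45,-1,1,45,0,0,0,45,-1,1,45,0,0,0]' 30; python3 s.py [553.5,63.3,113]
```

```text
time: 7.22
tool_pos: [553.6, 63.0, 127.5]
ee_rot: [0.11, 0.994, -0.001, 0.0]
ft_force: [0.5, 0.7, -0.8]
gripper_width: 0.542
t 7.22 pos [553.6  63.  127.5] w 51.0 F [ 0.5  0.7 -0.8] q [ 0.05  0.39  1.59 -0.    1.16 -1.3 ] 
R [[-0.976, 0.218, -0.0], [0.218, 0.976, -0.003], [-0.0, -0.003, -1.0]]
[553.5,63.3,113] [ 0.2  0.3 14.5]
```

```bash
python3 -m crank '[45,0,0,3,0,0,0, 45,0,0,6,0,0,0, 45,0,0,9,0,0,0, 45,0,0,12,0,0,0, 45,0,0,13,0,0,0, 45,0,0,13,0,0,0, 45,0,0,13,0,0,0,45,0,0,13,0,0,0]'; python3 s.py
```

```text
time: 7.88
tool_pos: [553.7, 63.0, 114.6]
ee_rot: [0.11, 0.994, -0.001, 0.0]
ft_force: [-0.3, -0.3, -0.7]
gripper_width: 0.541
t 7.88 pos [553.7  63.  114.6] w 50.9 F [-0.3 -0.3 -0.7] q [ 0.05  0.41  1.6  -0.    1.14 -1.3 ] 
R [[-0.976, 0.218, 0.0], [0.218, 0.976, -0.003], [-0.001, -0.003, -1.0]]
```

```bash
python3 -m crank '[45,0,0,1,0,0,0, 45,0,0,1.5,0,0,0, 45,0,0,2,0,0,0, 45,0,0,2,0,0,0]'; python3 -m crank '[45,0,0,0.5,0,0,0, 45,0,0,1,0,0,0, 45,0,0,1,0,0,0]'; python3 s.py
python3 - <<'E'
from h import *
b=arm.camera("side")
cv2.imwrite("pics/p6.png",cv2.resize(b[100:220,230:380],(750,600),interpolation=cv2.INTER_CUBIC)[:,:,::-1])
E
```

```text
time: 8.22
tool_pos: [554.0, 63.0, 113.4]
ee_rot: [0.11, 0.994, -0.001, 0.001]
ft_force: [-1.6, 0.1, 6.0]
gripper_width: 0.542
time: 8.47
tool_pos: [554.3, 63.0, 113.3]
ee_rot: [0.11, 0.994, -0.001, 0.001]
ft_force: [-2.9, 0.7, 9.0]
gripper_width: 0.541
t 8.47 pos [554.3  63.  113.3] w 50.9 F [-2.9  0.7  9. ] q [ 0.05  0.41  1.6  -0.    1.13 -1.3 ] 
R [[-0.976, 0.218, 0.002], [0.218, 0.976, -0.003], [-0.003, -0.002, -1.0]]
```

View pics/p6.png

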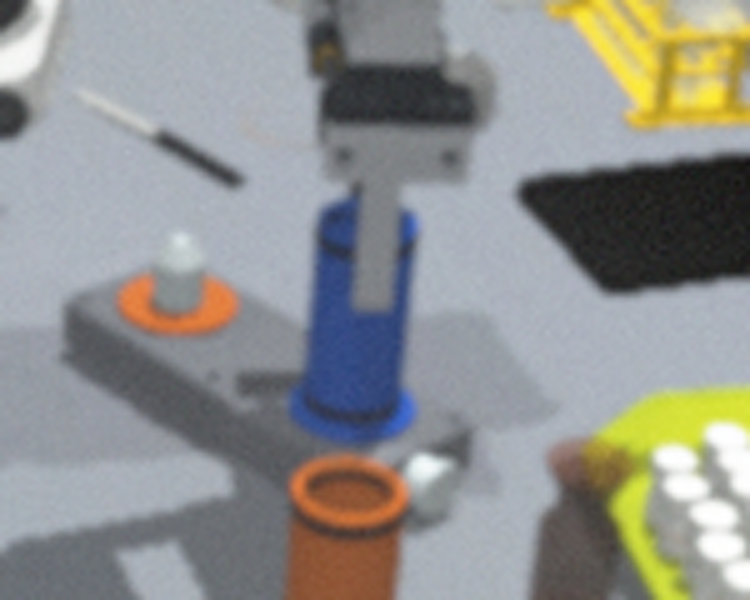

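Contact came at TCP 113.4 mm, against 113.5 expected, and the sleeve sits on the flange. Now I release it and retreat straight up.

```bash
python3 -m crank '[94,0,0,0,0,0,0,94,0,0,0,0,0,0,94,0,0,0,0,0,0,94,0,0,0,0,0,0,94,0,0,0,0,0,0,94,0,0,0,0,0,0,94,0,0,0,0,0,0,94,0,0,0,0,0,0]'; python3 -m crank '[94,0,0,-10,0,0,0,94,0,0,-30,0,0,0,94,0,0,-60,0,0,0,94,0,0,-100,0,0,0,94,0,0,-140,0,0,0,94,0,0,-150,0,0,0,94,0,0,-150,0,0,0,94,0,0,-150,0,0,0]'; python3 -m crank '[94,0,0,0,0,0,0,94,0,0,0,0,0,0,94,0,0,0,0,0,0]'
python3 - <<'E'
from h import *
b=arm.camera("side")
cv2.imwrite("pics/p7.png",cv2.resize(b[100:250,230:380],(600,600),interpolation=cv2.INTER_CUBIC)[:,:,::-1])
print(blob(b,"o",(298,216))[1])
h=blob(b,"b",(300,150));print(h[1],fit({"side":h[0]},[(40,34),(40,26),(150,26)],[553,63]))
E
```

```text
time: 9.18
tool_pos: [554.3, 63.0, 113.3]
ee_rot: [0.11, 0.994, -0.001, 0.001]
ft_force: [-0.1, -0.5, -0.9]
gripper_width: 0.995
time: 9.85
tool_pos: [553.8, 63.4, 263.2]
ee_rot: [0.11, 0.994, -0.001, 0.001]
ft_force: [-0.2, -0.5, -0.9]
gripper_width: 0.998
time: 10.1
tool_pos: [553.5, 63.4, 261.9]
ee_rot: [0.11, 0.994, -0.001, 0.0]
ft_force: [0.0, -0.6, 0.3]
gripper_width: 1.002
[287 191  24  48 921]
[288 140  25  48 878] (array([548.6,  55.6]), np.float64(0.047))
```

View pics/p7.png

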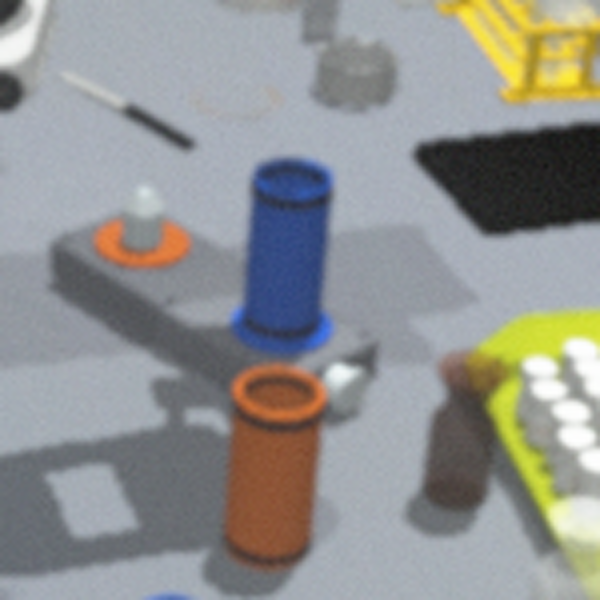

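The sleeve stands upright and centred on the blue flange, the gripper is clear, and the orange sleeve is where it was.

```bash
python3 -c "
from cell import arm
arm.sign_off()"
```

```text
the job is handed in; nothing more can be done
```

I lowered the middle-sized blue sleeve over the blue-flange spigot while holding it, let go once it was home, and handed the job in at about 10 s of robot time.

- **Seating:** contact came at TCP z = 113.4 mm, against 113.5 expected for fully home. I pressed to about 9 N before opening the fingers.
- **Final picture:** the sleeve stands upright and centred on the flange, with the gripper clear about 150 mm up. The orange sleeve's silhouette is within 1 px of where it started.
- **A disagreement:** the silhouette fit from the side camera alone put the seated sleeve and flange at (549, 56). The robot's own position at release was (554, 63), and the top camera's flange fit was (554, 64). The side camera showed a similar offset for both the flange and the held sleeve before insertion, so I take it as camera or fit error, not a misplaced sleeve. I took no top-camera picture after placing to confirm this.

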